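# Set the stock feeder's feed lever

## Robot

A 7-joint arm with a two-finger parallel gripper is mounted at the origin on the work surface. World frame = base frame: x ahead of the robot, y to its left, z up, the work surface at z = 0. Lengths are in mm, angles in rad, forces in N, time in s.
With the tool pointing down it reaches from about 400 to 850 mm from the base axis. Payload 4.5 kg.
Tool frame: the origin (TCP) lies at the very end of the fingers, on their centre line; the grasp point (between the pads) lies 19 mm behind it; z points along the fingers, y is the line along which they close (so a half turn about z gives the same grasp; the last joint's range is limited). The gripper opens to 88 mm and grips with 3 to 60 N. Pads are 18 mm wide; open, the fingers measure 123 mm over their backs; the gripper's body (75 mm by 187 mm) begins 45 mm behind the grasp point.
Start: joints at [-1.116, 0.689, -0.195, 1.565, 0.157, 0.902, -0.215], TCP at [255.291, 570.509, 238.743] pointing down, gripper open.
Joint ranges: [-3.01, 3.01], [-0.46, 2.08], [-1.47, 1.51], [0.13, 2.56], [-1, 4.14], [0.04, 2.09], [-2.66, 2.66]. Speed limits (rad/s): [2.57, 2.57, 3.14, 3.14, 3.14, 3.14, 3.14].

## Interface

Orientations are given as [roll, pitch, yaw] about the fixed x, y, z axes, in that order (R = Rz(yaw) Ry(pitch) Rx(roll)).
In Python, from station import robot, eyes, job gives the robot as it stands.
- The arm moves only by the tool step_arm, never from a script. Its arguments are lists of equal length, an entry for each row: "translation": the shift along the world's x, y, z in mm, a list of three; "twist": the turn, a rotation vector about the world's x, y, z in degrees, a list of three. A call has 1 to 5 rows; each row shifts and turns the commanded pose from where the row before left it; what a row does not reach is not made up. A row lasts 1/8 s, in which the tool goes at most 62.5 mm and 10.7 degrees, less where a joint would pass 70% of its speed; a pose out of reach is approached as far as the arm can. A call with a gripper value outside its range is refused whole. "claw" is the finger opening in mm, from 0 to 88.1, set as the call begins (left out, the last holds). The fingers move at their own pace and stop on an object; the grip force is fixed at half the most. Time passes only in rows, so rows that do not move let the fingers close. It gives the time, the measured TCP pose, the force, the opening and the grip force at its end, in the units of the state.
- robot.observe(): the state, without advancing time (a new reading comes with each control period).
- eyes.camera(name): name is "scene" or "side" or "wrist"; returns (picture, depth): 420x560x3 uint8, red, green, blue; 420x560 float32, mm along the optical axis (not along the pixel's ray), 0 where there is no reading.
- eyes.calibration(name): a dict with "fovy" (degrees; the focal length in pixels is half the picture's height over the tangent of half this angle, whatever the lens; pixels are square), "cx", "cy" (the principal point, pixels), "world_from_camera" (4x4, takes a point from camera to world coordinates); the wrist camera has in their place "tool_from_camera" (4x4, takes a point from camera to tool coordinates, whose origin is the TCP and whose axes are the flange's). Camera axes: x right, y down, z forward; pixel columns grow to the right and rows downward; lengths in mm; the calibration is good to about 2 mm. A picture is of the moment at which its call begins: read the wrist's pose just before it. calibration takes no time and is no camera call.
- job.sign_off(): hands the job in; it is judged then, once.
The state is a dict: "t": time; "joints": joint angles; "dq": joint speeds; "joint_torque": joint torques, N m; "tcp_pos": TCP position; "tcp_rot": TCP orientation; "contact_force": force on the tool from outside, world axes, zero at the start; "ft_torque": the same for the moment, N m; "width": finger opening in mm; "grip_force": force on a finger pad.
Only numpy, scipy, OpenCV 4.12 (cv2) and the standard library are available. Lean on these libraries where they do the work, as an engineer would, in place of code of your own. Each camera call takes 0.05 s, during which the arm holds its last target. There are 200 camera calls.

## Task

Set the feed on the stock feeder before the next panel is routed: swing the long feed lever, the one with the upright black handle, out of its middle notch into the notch marked by the upright steel index pin, and let go so that it rests in that notch. Leave the short lock lever behind it where it is.

Things in the scene. Friction and masses are not known exactly. Their poses are not given: they have to be found in the camera images.
- feed_knob (a point): Upright round black handle on the end of the long feed lever, 66 mm tall, 22 mm thick at the foot to 28 mm near the top. Point: on its axis, half-way up (33 mm to the flat arm under it), 55 mm above the flat top of the green casting, which is 80 mm above the bench. Own axes: z up, +x along the arm to the upright pivot, 120 mm away. It can turn between the fingers as the level arm swings.
- feed_lever (a joint): Swing of the feed lever, rad, anticlockwise positive from above; starts at 0, the middle notch. A sprung detent draws it into the nearest of five notches, at -0.76, -0.38, 0, 0.38, 0.76 (stops at +-0.82): gaps in the low rim under the arm's end. Moving it slowly takes up to about 5 N at the handle.
- index_pin_top (a point): Top centre of the index pin, plain steel, 10 mm thick with a 16 mm round head, 30 mm tall on the casting's top, 160 mm from the lever's pivot, straight outward of the notch it marks: there the handle's axis lies on the line from pivot to pin, 40 mm short of it. The lever passes inside the pin. The other three outer notches have flat plugs, 10 mm wide, 3 mm high; the middle one has none.
- lock_lever_tip (a point): Centre of the 24 mm black ball on the short, stiff lock lever (62 mm long), about 107 mm above the bench, on the same casting, on the far side of the feed lever's pivot from its handle and 170 to 320 mm from the handle. A bystander, not to be moved.

How it is judged:
By the outcome, as a careful person would: the job done as asked, in the order asked, and still so for the second after the job is handed in, with the robot touching nothing.
It also fails if it takes over 32 s, if anything falls off the work surface, if the arm or the gripper's body presses on something with over 40 N, if the wrist force passes 120 N, or if a joint passes its speed limit or range.

## Working session

There is one attempt and no reset: what is moved stays moved. The work goes in short steps, Python scripts to look and compute and a tool call to move; the robot and the scene stay as the last step left them, time stands still between calls to the robot, and variables do not carry over. Pictures are saved under pics/ and viewed, at most 10 in all, crops included, and the job is handed in when it is done.

Besides the shell and the picture viewer there is one more tool, called after "Request:" as name(argument=value, ...), one argument or row to a line, values as JSON. step_arm: Moves the arm, as the interface text tells. Its arguments: {"type":"object","properties":{"translation":{"type":"array","items":{"type":"array","items":{"type":"number"}}},"twist":{"type":"array","items":{"type":"array","items":{"type":"number"}}},"claw":{"type":"number"}},"required":["translation","twist"]}

```bash
mkdir -p pics
cat > h.py <<'E'
import numpy as np, cv2
from station import robot, eyes, job
from scipy.spatial.transform import Rotation as R
def cal(n):
    c=eyes.calibration(n); f=210/np.tan(np.radians(c["fovy"])/2)
    if n=="wrist":
        s=robot.observe(); T=np.eye(4); T[:3,:3]=R.from_euler('xyz',s["tcp_rot"]).as_matrix(); T[:3,3]=s["tcp_pos"]
        M=T@np.array(c["tool_from_camera"])
    else: M=np.array(c["world_from_camera"])
    return f,c["cx"],c["cy"],M
def ray(k,u,v):
    f,cx,cy,M=k; return M[:3,3],M[:3,:3]@np.array([(u-cx)/f,(v-cy)/f,1])
def onplane(k,u,v,z):
    o,d=ray(k,u,v); return o+d*(z-o[2])/d[2]
def pts(k,D):
    f,cx,cy,M=k; v,u=np.mgrid[:420,:560]
    P=np.stack([(u-cx)/f*D,(v-cy)/f*D,D],-1); return P@M[:3,:3].T+M[:3,3]
E
python3 - <<'E'
from h import *
s=robot.observe(); print(s["tcp_pos"],s["tcp_rot"],s["t"],s["width"])
for n in("scene","side"):
    k=cal(n); p,d=eyes.camera(n); np.savez(n+".npz",p=p,d=d)
    cv2.imwrite(f"pics/{n}0.png",p[:,:,::-1]); print(n,k[3][:3,3])
E
```

```text
[255.10315082 569.8878435  237.91411475] [-3.13977442e+00  1.20478182e-04  2.72086308e+00] 0.0 87.72291117851161
scene [1110.22533026  175.40108922  648.83972536]
side [ 159.1169015  -523.6365332   605.09581023]
```

View pics/scene0.png

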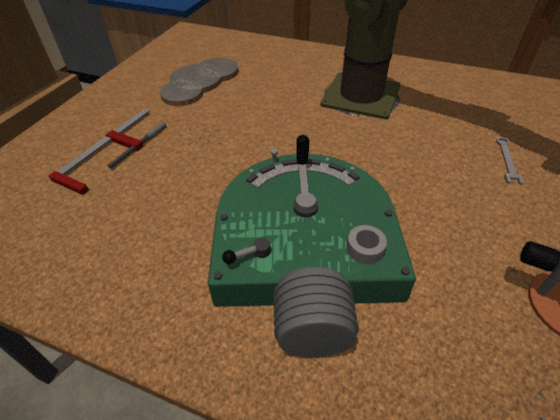

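View pics/side0.png

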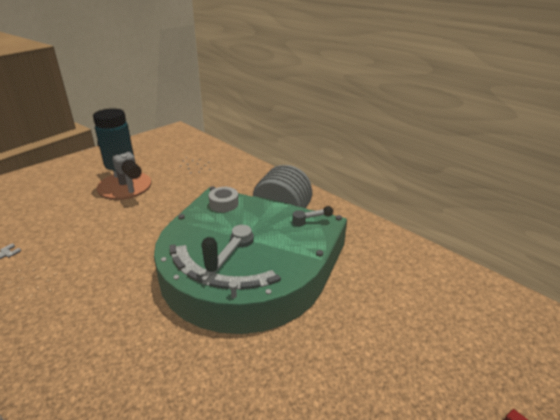

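The scene view shows the handle at about (302,150), the pivot at (305,203) and the pin at about (275,155). The side view shows the handle at (210,254), the pivot at (242,234) and the pin at about (234,288). I'll enlarge both for exact pixels.

Run:
```python
from h import *
a=np.load("scene.npz");b=np.load("side.npz")
c1=cv2.resize(a["p"][125:225,240:370],None,fx=6,fy=6,interpolation=3)[:600,:780]
c2=cv2.resize(b["p"][220:310,155:285],None,fx=6,fy=6,interpolation=3)
cv2.imwrite("pics/c1.png",c1[:,:,::-1]);cv2.imwrite("pics/c2.png",c2[:,:,::-1])
for n,f in(("scene",a),("side",b)):
    k=cal(n);P=pts(k,f["d"].astype(float));g=cv2.cvtColor(f["p"],cv2.COLOR_RGB2HSV)[...,2]
    m=(P[...,2]>112)&(P[...,2]<180)&(P[...,0]>300)&(P[...,0]<800)&(abs(P[...,1])<400)&(g<60)&(f["d"]>0)
    q,lab,st,ce=cv2.connectedComponentsWithStats(m.astype(np.uint8))
    for i in range(1,q):
        if st[i,4]>40: print(n,st[i],ce[i],np.median(P[lab==i],0),P[lab==i][:,2].max())
```

```text
scene [296 135  13  27 291] [302.15463918 147.96907216] [492.0377566  -24.59126562 145.15441759] 165.8282338785117
scene [222 251  13  10  95] [227.93684211 255.01052632] [772.72509117 -56.23231802 115.31129044] 119.27750929468004
side [202 238  15  30 368] [209.57336957 252.45108696] [473.81846587 -38.94675889 145.84268019] 167.1597785426423
```

View pics/c1.png

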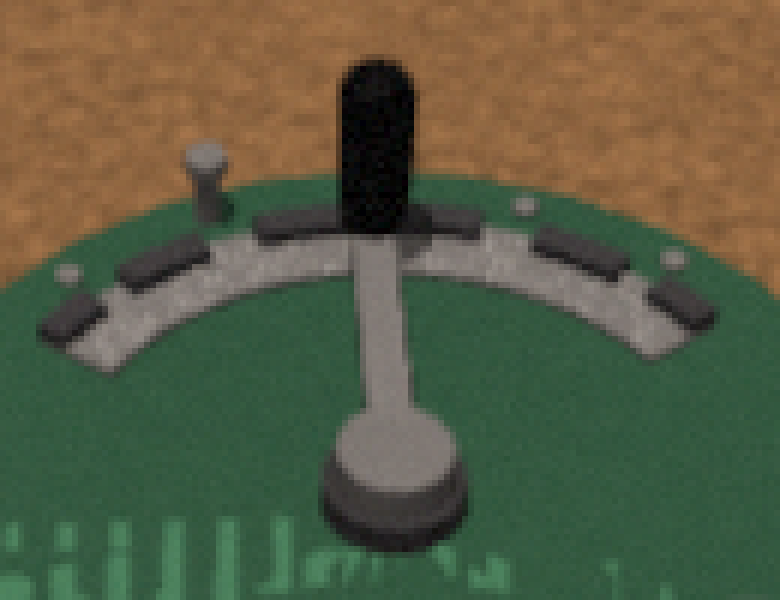

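View pics/c2.png

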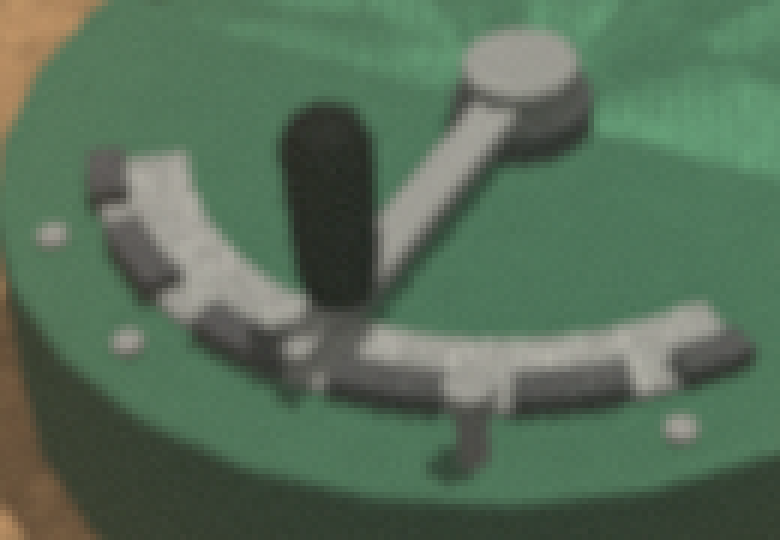

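The crops show the pin at the first notch beside the middle one: head at about (274,151) in scene and (234,282) in side. The three other outer notches carry flat plugs.

Run:
```python
from h import *
A=cal("scene");B=cal("side")
def tri(a,b):
    M=np.zeros((3,3));r=np.zeros(3)
    L=[ray(A,*a),ray(B,*b)]
    for o,d in L:
        d=d/np.linalg.norm(d);Q=np.eye(3)-np.outer(d,d);M+=Q;r+=Q@o
    x=np.linalg.solve(M,r); return x,[np.linalg.norm(np.cross(x-o,d/np.linalg.norm(d))) for o,d in L]
for n,a,b,z in(("knob",(302.4,149),(209.8,254),135),("pin",(274.3,151.3),(233.7,281.7),110),("piv",(305.8,199.5),(242,230.3),110)):
    print(n,*tri(a,b),onplane(A,*a,z),onplane(B,*b,z))
```

```text
knob [480.11695202 -28.14772151 132.27482846] [np.float64(0.7229647506735836), np.float64(0.7229647506735822)] [482.69863528 -26.65640884 135.        ] [478.47582296 -31.82458273 135.        ]
pin [480.71212054 -92.03069355 108.84678928] [np.float64(0.6730832969797406), np.float64(0.673083296979603)] [481.44213133 -91.04271634 110.        ] [480.2232789  -93.71751419 110.        ]
piv [591.93782865  18.38671832 103.60824115] [np.float64(1.2133083043887112), np.float64(1.2133083043886157)] [596.96175484  21.02266753 110.        ] [586.76605035  10.15334822 110.        ]
```

Request:
step_arm(
  translation=[
    [15,-40,0],
    [15,-40,0],
    [15,-40,0],
    [15,-40,0],
    [15,-40,0],
  ],
  twist=[
    [0,0,3],
    [0,0,3],
    [0,0,3],
    [0,0,3],
    [0,0,3],
  ],
  claw=75,
)

```text
t: 0.72
tcp_pos: [330.6, 368.9, 238.5]
tcp_rot: [-3.141, -0.0, 2.984]
contact_force: [1.6, 0.9, -0.3]
width: 75.0
grip_force: 0.0
```

Request:
step_arm(
  translation=[
    [15,-40,0],
    [15,-40,0],
    [15,-40,0],
    [15,-40,0],
    [15,-40,0],
  ],
  twist=[
    [0,0,3],
    [0,0,3],
    [0,0,3],
    [0,0,3],
    [0,0,3],
  ],
)

```text
t: 1.35
tcp_pos: [405.6, 169.1, 238.6]
tcp_rot: [-3.141, -0.0, -3.037]
contact_force: [1.2, -0.4, 0.6]
width: 75.1
grip_force: 0.0
```

Request:
step_arm(
  translation=[
    [15,-40,0],
    [15,-40,0],
    [15,-40,0],
    [15,-35,0],
    [0,0,0],
  ],
  twist=[
    [0,0,3],
    [0,0,3],
    [0,0,3],
    [0,0,3],
    [0,0,3],
  ],
)

```text
t: 1.98
tcp_pos: [465.9, 11.9, 238.2]
tcp_rot: [-3.141, -0.001, -2.782]
contact_force: [-0.2, 1.0, 1.3]
width: 75.0
grip_force: 0.0
```

Run:
```python
from h import *
k=cal("wrist");p,d=eyes.camera("wrist");cv2.imwrite("pics/w.png",p[:,:,::-1])
print(robot.observe()["tcp_pos"])
P=pts(k,d.astype(float));m=(d>0)&(P[...,2]>120)&(P[...,2]<180)&(p.max(-1)<70)
m&=np.hypot(P[...,0]-481,P[...,1]+28)<40
t=m&(P[...,2]>160)
print(m.sum(),t.sum(),P[m].mean(0),P[t].mean(0) if t.any() else 0)
```

```text
[465.48192106  13.56528489 238.32330197]
1200 761 [476.10878979 -27.49938567 157.16477743] [479.23484097 -28.31848917 164.19872169]
```

View pics/w.png

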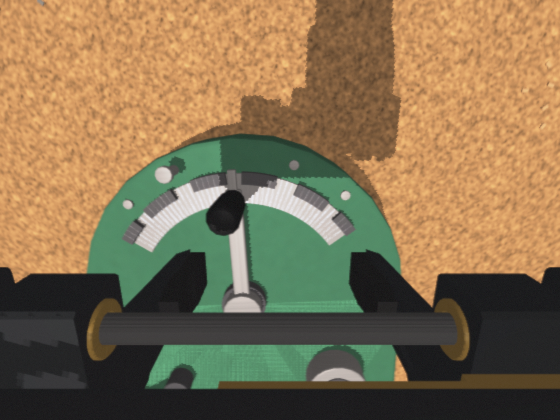

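The wrist view shows the handle top at about (222,218) and the pin at (163,175). Handle top is at about (480,-28), which agrees with the triangulation. Moving over it, then down and closing.

Request:
step_arm(
  translation=[
    [7,-20,0],
    [7,-21,0],
    [0,0,0],
    [0,0,-20],
    [0,0,-20],
  ],
  twist=[
    [0,0,2],
    [0,0,0],
    [0,0,0],
    [0,0,0],
    [0,0,0],
  ],
)

```text
t: 2.65
tcp_pos: [479.0, -23.9, 198.5]
tcp_rot: [3.141, 0.001, -2.741]
contact_force: [0.1, 0.0, 0.6]
width: 74.8
grip_force: 0.0
```

Request:
step_arm(
  translation=[
    [0,0,-20],
    [0,0,-20],
    [0,0,-20],
    [0,0,-16],
    [0,0,0],
  ],
  twist=[
    [0,0,0],
    [0,0,0],
    [0,0,0],
    [0,0,0],
    [0,0,0],
  ],
)

```text
t: 3.28
tcp_pos: [478.3, -24.0, 122.1]
tcp_rot: [3.14, -0.002, -2.74]
contact_force: [0.4, 0.9, 0.1]
width: 75.0
grip_force: 0.0
```

Request:
step_arm(
  translation=[
    [0,0,0],
    [0,0,0],
    [0,0,0],
    [0,0,0],
    [0,0,0],
  ],
  twist=[
    [0,0,0],
    [0,0,0],
    [0,0,0],
    [0,0,0],
    [0,0,0],
  ],
  claw=15,
)

```text
t: 3.9
tcp_pos: [479.3, -26.0, 122.9]
tcp_rot: [-3.141, -0.0, -2.743]
contact_force: [0.1, -1.6, 0.3]
width: 26.9
grip_force: 0.6
```

Request:
step_arm(
  translation=[
    [0,0,0],
    [0,0,0],
    [4,-7,0],
    [4,-6.5,0],
    [4,-6.5,0],
  ],
  twist=[
    [0,0,0],
    [0,0,0],
    [0,0,3.6],
    [0,0,3.6],
    [0,0,3.6],
  ],
)

```text
t: 4.53
tcp_pos: [489.4, -46.0, 122.8]
tcp_rot: [3.141, -0.004, -2.552]
contact_force: [-3.7, -0.5, 6.4]
width: 26.3
grip_force: 29.9
```

Request:
step_arm(
  translation=[
    [4.5,-6,0],
    [5,-6,0],
    [5,-6,0],
    [0,0,0],
    [0,0,0],
  ],
  twist=[
    [0,0,3.6],
    [0,0,3.6],
    [0,0,3.6],
    [0,0,0],
    [0,0,0],
  ],
)

```text
t: 5.15
tcp_pos: [504.1, -64.9, 122.8]
tcp_rot: [3.141, -0.004, -2.365]
contact_force: [-3.9, -2.9, 6.4]
width: 25.9
grip_force: 29.9
```

```bash
cat > m.py <<'E'
from h import *
import sys
s=robot.observe();print(s["t"],s["tcp_pos"],s["tcp_rot"],s["width"],s["contact_force"])
for n in("scene","side"):
    k=cal(n);p,d=eyes.camera(n);cv2.imwrite(f"pics/{n}{sys.argv[1]}.png",p[:,:,::-1])
    if n=="side": c=cv2.resize(p[215:315,155:285],None,fx=6,fy=6,interpolation=3)
    else: c=cv2.resize(p[125:225,240:370],None,fx=6,fy=6,interpolation=3)
    cv2.imwrite(f"pics/{n}crop{sys.argv[1]}.png",c[:600,:780,::-1])
E
python3 m.py 1
```

```text
5.15 [504.14454611 -64.90491333 122.82382656] [ 3.14118171 -0.0039554  -2.36544415] 25.882302802154797 [-3.85210447 -2.85783969  6.36785317]
```

View pics/scenecrop1.png

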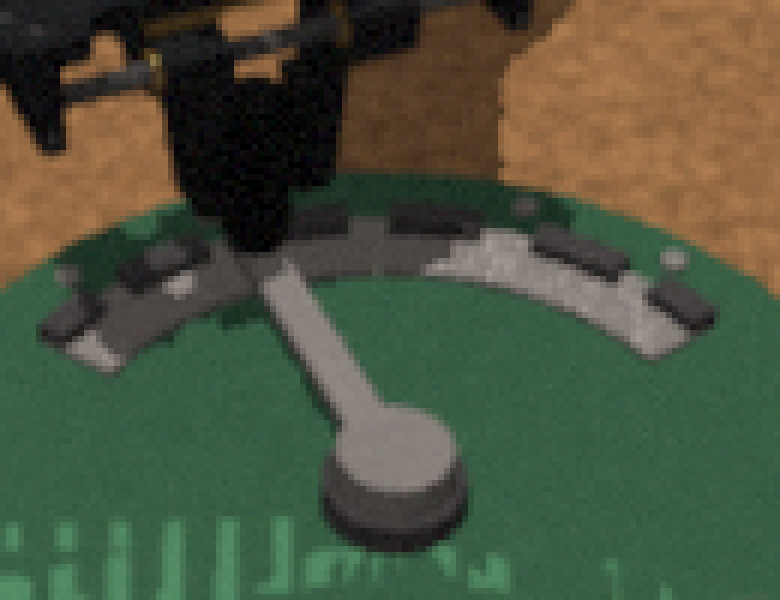

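The lever now sits at the gap between the rim blocks at the pin. Releasing and lifting straight up.

Request:
step_arm(
  translation=[
    [0,0,0],
    [0,0,0],
    [0,0,0],
    [0,0,0],
    [0,0,0],
  ],
  twist=[
    [0,0,0],
    [0,0,0],
    [0,0,0],
    [0,0,0],
    [0,0,0],
  ],
  claw=65,
)

```text
t: 5.88
tcp_pos: [505.8, -63.4, 122.7]
tcp_rot: [3.141, 0.0, -2.365]
contact_force: [0.1, 0.4, 0.8]
width: 65.0
grip_force: 0.0
```

Request:
step_arm(
  translation=[
    [0,0,20],
    [0,0,25],
    [0,0,30],
    [0,0,30],
    [0,0,30],
  ],
  twist=[
    [0,0,0],
    [0,0,0],
    [0,0,0],
    [0,0,0],
    [0,0,0],
  ],
)

```text
t: 6.5
tcp_pos: [505.6, -63.5, 258.7]
tcp_rot: [3.141, -0.0, -2.365]
contact_force: [0.7, -0.3, -0.6]
width: 64.7
grip_force: 0.0
```

Request:
step_arm(
  translation=[
    [-20,20,20],
    [-30,30,0],
    [-30,30,0],
    [0,0,0],
    [0,0,0],
  ],
  twist=[
    [0,0,0],
    [0,0,0],
    [0,0,0],
    [0,0,0],
    [0,0,0],
  ],
)

```text
t: 7.12
tcp_pos: [426.4, 16.1, 277.8]
tcp_rot: [-3.141, 0.0, -2.365]
contact_force: [-0.8, 0.2, -0.7]
width: 65.2
grip_force: 0.0
```

```bash
python3 m.py 2
```

```text
7.125 [426.38384908  16.057823   277.8496691 ] [-3.14088695e+00  2.16245005e-04 -2.36546265e+00] 65.20125539307564 [-0.77419515  0.17152536 -0.67051604]
```

View pics/scenecrop2.png

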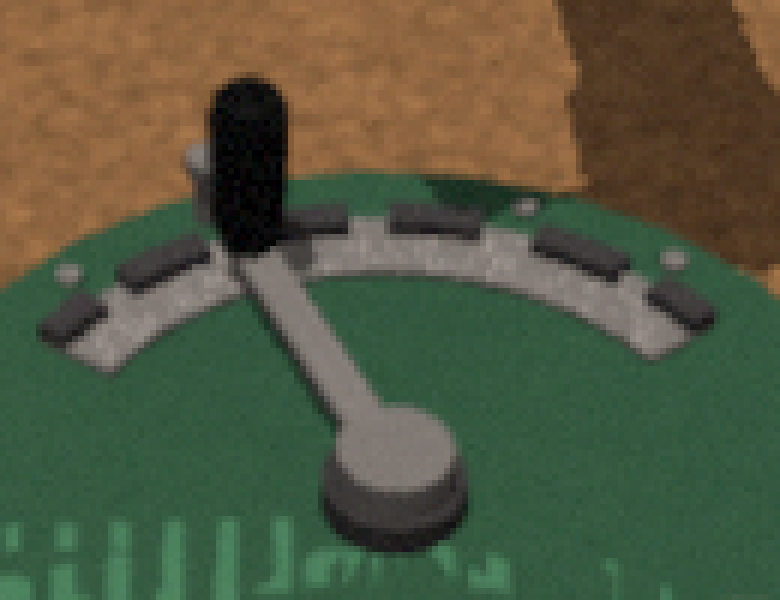

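View pics/side2.png

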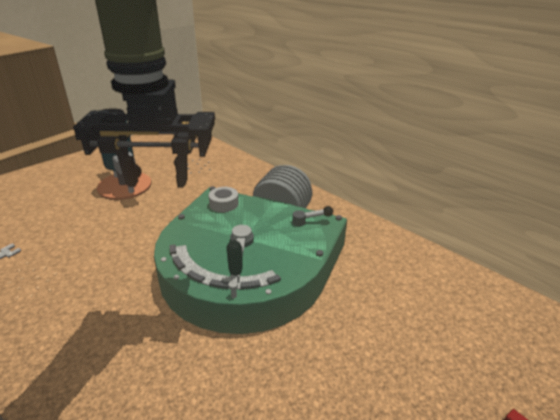

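The handle stands in the pin's notch, in line with the pin in both views. The lock lever tip is still at (328,211), and the robot is clear.

Run:
```python
from h import *
k=onplane(cal("scene"),281.3,152.5,135);print(k, np.degrees(np.arctan2(18.4-k[1],592-k[0])))
print(job.sign_off())
```

```text
[509.16118498 -63.62076349 135.        ] 44.71569431357487
the job is handed in; nothing more can be done
None
```

The feed lever rests released in the notch at the index pin (measured 22° from the middle notch, about 0.39 rad against 0.38 nominal), the lock lever looks unmoved in the side view, and the job was handed in at about 7 s with the robot clear.

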